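# Lock the indexing disc with its bar

### The arm

A 6-joint arm with a two-finger parallel gripper is mounted at the origin on a cart in front of the work surface, level with it; the furniture and walls round the work are solid. World frame = base frame: x ahead of the robot, y to its left, z up, the work surface at z = 0. Lengths are in m, angles in degrees, forces in N, time in s.
With the tool pointing down it reaches from about 0.25 to 0.85 m from the base axis. Payload 12.5 kg.
Tool frame: the origin (TCP) lies at the very end of the fingers, on their centre line; the grasp point (between the pads) lies 19 mm behind it; z points along the fingers, y is the line along which they close (so a half turn about z gives the same grasp; the last joint's range is limited). The gripper opens to 93 mm and grips with 3 to 60 N. Pads are 15 mm wide; open, the fingers measure 128 mm over their backs; the gripper's body (75 mm by 188 mm) begins 65 mm behind the grasp point.
Start: joints at [-80.65, 20.094, 94.641, -0, 65.266, -4.847], TCP at [0.135, -0.533, 0.219] pointing down, gripper open.
Joint ranges: [-157.81, 157.81], [-45, 120.19], [0.68, 151.7], [-89.99, 269.99], [4.06, 180], [-164.3, 164.3]. Speed limits (degrees/s): [127.2, 127.2, 159.86, 180, 180, 180].

### API

Orientations are given as a 3x3 rotation matrix whose columns are the frame's x, y, z axes.
In Python, from workcell import bot gives the robot as it stands.
- The arm moves only by the shell command python3 -m creep 'ROWS' [FORCE]. ROWS is JSON, a list of rows, each a list of 3 entries, a list of its own where there are three numbers: the shift along the tool's x, y, z in m, then the turn, a rotation vector about the tool's x, y, z in rad, then the opening, from 0 (shut) to 1 (fully open). A call has 1 to 12 rows; each row is the pose to reach, as a shift and turn from the pose commanded when the call began, along the tool's axes at that moment; what a row does not reach only later rows make up. A row lasts 1/8 s, in which the tool goes at most 62.5 mm and 10.7 degrees, less where a joint would pass 70% of its speed; a pose out of reach is approached as far as the arm can. A call with a gripper value outside its range is refused whole. The fingers move at their own pace and stop on an object; FORCE is the grip in N (left out, the last holds). Time passes only in rows, so rows that repeat a pose let the fingers close. It gives the time, the measured TCP pose, the force, the opening and the grip force at its end, in the units of the state.
- bot.get_obs(): the state, without advancing time (a new reading comes with each control period).
- bot.snapshot(name): name is "scene" or "side" or "wrist"; returns the picture (400x640x3 uint8, blue, green, red); there is no depth.
- bot.camera_info(name): a dict with "fx", "fy", "cx", "cy" (pixels), "k1" (the pictures are not rectified: a ray, as slopes to the right and down, at radius r is drawn at 1 + k1 r^2 times it, then the intrinsics apply), "extrinsics" (4x4, takes a point from world to camera coordinates); the wrist camera has in their place "tool_from_camera" (4x4, takes a point from camera to tool coordinates, whose origin is the TCP and whose axes are the flange's). Camera axes: x right, y down, z forward; pixel columns grow to the right and rows downward; lengths in m; the calibration is good to about 2 mm. A picture is of the moment at which its call begins: read the wrist's pose just before it. camera_info takes no time and is no camera call.
- bot.close_job(): hands the job in; it is judged then, once.
Trained networks look in the newest picture that a camera, given by its name, has taken for a name from the list of things; names that differ only in an ending like _2 or _b are one class to them, and where a whole thing is asked for, a point or a joint stands for the part that bears it (a point fixed in the world has none). Each returns a list of dicts, best first, with "p" (0 to 1); they miss things now and then, are a little off and sometimes report something else, mostly with a low value. They report only what shows in the picture. A call takes as long as a camera call.
- bot.look_for(camera, target): "box" ([left, top, right, bottom] in pixels, round what is visible of it).
The state is a dict: "time_s": time; "q": joint angles; "dq": joint speeds; "joint_efforts": joint torques, N m; "ee_pos": TCP position; "orientation": TCP orientation; "contact_force": force on the tool from outside, world axes, zero at the start; "torque": the same for the moment, N m; "finger_gap": finger opening in m; "grip_force": force on a finger pad.
Only numpy, scipy, OpenCV 4.12 (cv2) and the standard library are available. Lean on these libraries where they do the work, as an engineer would, in place of code of your own. Each camera call takes 0.05 s, during which the arm holds its last target. There are 200 camera calls.

### The job

Lock the indexing fixture: push the upright pin on the slotted disc with the fingertips to turn it until its slot faces the locking bar, then push the bar by its upright tab until its nose is fully home against the bottom of the slot, and move clear. Nothing needs to be grasped: lift nothing, and leave the cup, the abrasive roll and the wedge round the fixture where they are.

Things in the scene. Friction and masses are not known exactly. Their poses are not given: they have to be found in the camera images.
- fixture: Steel fixture fixed to the bench; place and heading vary. Origin: on the disc's upright axis at bench level (z = 0); x runs from the locking bar's guide towards the disc (the way the bar is pushed home), z up. Round foot 132 mm across; bed 52 mm wide back to x = -182 mm with the bar's guide: two low walls, and straps over the bar at x = -74 and -166 mm; tops at most 38 mm high.
- index_disc (a joint): Turn of the disc, rad, counter-clockwise from above positive; starts at 0.6 to 1.5. At 0 the slot faces the bar, the pin is on the fixture's +x side. Stops at -0.7 and 1.9, no catch at 0. Light friction (1.5 N at the pin), stays where left. Disc 120 mm across, 16 to 30 mm above the bench; one slot, 20 mm wide, from the rim in to 28 mm from the axis; hub 36 mm across, 41 mm high.
- pin (a point): Mid-height of the disc's upright steel pin, 55 mm above the bench: pin of 12 mm diameter, from the disc's top (30 mm) to 72 mm above the bench, 44 mm from the disc's axis, diametrically opposite the slot.
- slot (a point): Mouth of the slot: middle of its opening at the disc's rim, 60 mm from the axis, 23 mm above the bench.
- tab (a point): Middle of the upright tab on the locking bar, 55 mm above the bench; x along the bar to the disc. Tab 10 mm thick along the bar, 14 mm wide, top 69 mm high, 60 mm behind the nose's point. The bar is loose steel, 14 mm wide, 12.5 mm high, 145 mm long, and slides along the fixture's x axis in its guide (about 1 to 3 N); the straps hold it down.
- nose (a point): Point of the bar's tapered nose (12.6 mm wide at its root, 5.6 mm at the point, 18 mm long), 23 mm above the bench. It starts 8 to 28 mm outside the disc's rim (fixture x = -68 to -88 mm); fully home it bears on the bottom of the slot at fixture x = -28 mm.
- turned_cup: Bystander: loose turned wooden cup, 66 mm across, 68 mm high, close beyond the disc. Origin under its middle.
- abrasive_roll: Bystander: loose roll of abrasive cloth standing on end, 74x59 mm, 50 mm high, beside the bar's guide. Origin under its middle.
- wedge_b: Bystander: loose wooden wedge, 89x46x26 mm, lying beside the disc. Origin under its middle.

How it is judged (in metres and radians):
On the way:
1. the disc is turned so that its slot faces the bar (value of joint index_disc between -0.11 and 0.11 rad), for 0.2 s.
At the end, for the whole second after the job is handed in: The disc's slot faces the bar (within 0.11 rad), the bar's nose is in the slot within 5 mm of its bottom, everything is at rest, and the cup, roll and wedge are within 25 mm of where they stood (all of step 1 and x of nose in the frame of fixture above -0.033 m and y of nose in the frame of fixture between -0.006 and 0.006 m and height (world z) of nose below 0.03 m and velocity of joint index_disc between -0.05 and 0.05 rad/s and distance of each of turned_cup, abrasive_roll, wedge_b from where it was at the start of the episode below 0.025 m); the robot touches nothing.
It fails at once if the locking bar is lifted (height (world z) of nose above 0.035 m).
It fails at once if the cup is moved or lifted (distance of turned_cup from where it was at the start of the episode above 0.025 m).
It fails at once if the abrasive roll is moved or lifted (distance of abrasive_roll from where it was at the start of the episode above 0.025 m).
It fails at once if the wedge is moved or lifted (distance of wedge_b from where it was at the start of the episode above 0.025 m).
It also fails if it takes over 48 s, if anything falls off the work surface, if the arm or the gripper's body presses on something with over 40 N, if the wrist force passes 120 N, or if a joint passes its speed limit or range.

## Working session

There is one attempt and no reset: what is moved stays moved. The work goes in short steps, Python scripts to look and compute and a shell command to move; the robot and the scene stay as the last step left them, time stands still between calls to the robot, and variables do not carry over. Pictures are saved under pics/ and viewed, at most 10 in all, crops included, and the job is handed in when it is done.

```bash
mkdir -p pics; cat > h.py <<'E'
import numpy as np,cv2
from workcell import bot
def ray(cam,px):
    i=bot.camera_info(cam);K=np.array([[i['fx'],0,i['cx']],[0,i['fy'],i['cy']],[0,0,1.]])
    u=cv2.undistortPoints(np.array([[px]],float),K,np.array([i['k1'],0,0,0,0.]))[0,0]
    if cam=='wrist':
        o=bot.get_obs();T=np.eye(4);T[:3,:3]=o['orientation'];T[:3,3]=o['ee_pos'];C=T@np.array(i['tool_from_camera'])
    else: C=np.linalg.inv(np.array(i['extrinsics']))
    return C[:3,3],C[:3,:3]@np.array([u[0],u[1],1])
def at_z(cam,px,z):
    c,d=ray(cam,px);return (c+d*(z-c[2])/d[2]).round(4)
def snap(cam,name):
    im=bot.snapshot(cam);cv2.imwrite('pics/%s.png'%name,im);return im
E
python3 - <<'E'
from h import *
o=bot.get_obs();print(o['time_s'],o['ee_pos'],np.round(o['orientation'],3).tolist())
a=snap('scene','s1');b=snap('side','d1')
for c in('scene','side'):
    i=bot.camera_info(c);print(c,np.linalg.inv(np.array(i['extrinsics']))[:3,3].round(3))
    for t,z in(('fixture',.02),('pin',.055),('slot',.023),('tab',.055),('nose',.023),('index_disc',.03),('turned_cup',.034),('abrasive_roll',.025),('wedge_b',.013)):
        for r in bot.look_for(c,t)[:1]:
            x=r['box'];print(t,round(r['p'],2),np.round(x),at_z(c,((x[0]+x[2])/2,(x[1]+x[3])/2),z))
E
```

```text
0.0 [ 0.1348629  -0.53285111  0.21811501] [[0.969, 0.245, -0.0], [0.245, -0.969, 0.001], [0.0, -0.001, -1.0]]
scene [-0.036 -0.743  0.407]
fixture 0.97 [220. 209. 302. 258.] [ 0.4546 -0.1722  0.02  ]
pin 0.62 [265. 208. 300. 233.] [ 0.4788 -0.2175  0.055 ]
slot 0.63 [263. 208. 296. 233.] [ 0.5223 -0.1629  0.023 ]
tab 0.88 [215. 222. 258. 256.] [ 0.3673 -0.2005  0.055 ]
nose 0.55 [212. 220. 250. 254.] [ 0.4017 -0.1354  0.023 ]
index_disc 0.88 [267. 213. 297. 227.] [ 0.5152 -0.1782  0.03  ]
abrasive_roll 0.58 [265. 231. 296. 260.] [ 0.4375 -0.25    0.025 ]
side [ 0.926 -0.4    0.812]
fixture 0.74 [305. 129. 370. 218.] [ 0.508  -0.1706  0.02  ]
pin 0.86 [313. 164. 368. 216.] [ 0.5659 -0.1921  0.055 ]
slot 0.6 [314. 164. 368. 219.] [ 0.5541 -0.1829  0.023 ]
tab 0.88 [311. 112. 326. 159.] [ 0.4161 -0.1772  0.055 ]
nose 0.8 [310. 109. 329. 160.] [ 0.3925 -0.1648  0.023 ]
index_disc 0.78 [316. 167. 370. 216.] [ 0.5585 -0.1813  0.03  ]
turned_cup 0.88 [335. 217. 372. 249.] [ 0.6585 -0.2038  0.034 ]
abrasive_roll 0.56 [277. 140. 303. 179.] [ 0.4319 -0.2555  0.025 ]
wedge_b 0.69 [289. 187. 307. 229.] [ 0.5474 -0.2843  0.013 ]
```

```bash
python3 - <<'E'
import cv2
b=cv2.imread('pics/d1.png');cv2.imwrite('pics/d1c.png',cv2.resize(b[95:265,240:420],None,fx=3.5,fy=3.5,interpolation=2)[:600])
from h import *
print(bot.camera_info('wrist'))
E
```

```text
{'fx': 323.46539165660505, 'fy': 323.46539165660505, 'cx': 324.70199629952043, 'cy': 205.11863499483363, 'k1': 0.006402163087359015, 'tool_from_camera': array([[ 2.08763551e-03, -9.61227348e-01, -2.75749211e-01,
         7.57534265e-02],
       [ 9.99997684e-01,  2.15072753e-03,  7.35906261e-05,
        -2.64409302e-04],
       [ 5.22324095e-04, -2.75748726e-01,  9.61229612e-01,
        -1.65800773e-01],
       [ 0.00000000e+00,  0.00000000e+00,  0.00000000e+00,
         1.00000000e+00]])}
```

View pics/d1c.png

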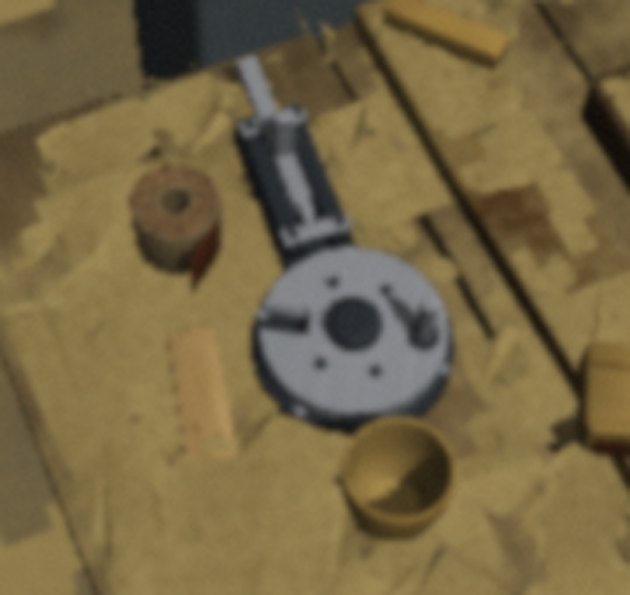

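```bash
python3 -m creep '[[[0.055,-0.031,0],[0,0,0],0],[[0.11,-0.062,0],[0,0,0],0],[[0.165,-0.094,0],[0,0,0],0],[[0.22,-0.125,0],[0,0,0],0],[[0.275,-0.156,0],[0,0,0],0],[[0.33,-0.187,0],[0,0,0],0],[[0.385,-0.218,0],[0,0,0],0],[[0.439,-0.25,0],[0,0,0],0],[[0.439,-0.25,0],[0,0,0],0],[[0.439,-0.25,0],[0,0,0],0],[[0.439,-0.25,0],[0,0,0],0]]' 20
python3 - <<'E'
from h import *
o=bot.get_obs();print(o['time_s'],o['ee_pos'],np.round(o['orientation'],3).tolist())
a=snap('wrist','w1')
for t,z in(('pin',.055),('slot',.023),('tab',.055),('nose',.023),('index_disc',.025),('turned_cup',.034),('abrasive_roll',.025),('wedge_b',.013)):
  for r in bot.look_for('wrist',t)[:1]:
    x=r['box'];print(t,round(r['p'],2),np.round(x),at_z('wrist',((x[0]+x[2])/2,(x[1]+x[3])/2),z))
E
```

```text
time_s: 2.38
ee_pos: [0.4985, -0.1841, 0.2187]
orientation: [[0.97, 0.244, -0.0], [0.244, -0.97, -0.0], [-0.0, 0.0, -1.0]]
contact_force: [-0.8, -0.2, 0.6]
finger_gap: 0.0005
grip_force: 0.0
2.375 [ 0.49845738 -0.1840914   0.21866258] [[0.97, 0.244, -0.0], [0.244, -0.97, -0.0], [-0.0, 0.0, -1.0]]
pin 0.78 [278.  77. 388. 194.] [ 0.5525 -0.1791  0.055 ]
slot 0.86 [280.  82. 387. 192.] [ 0.5489 -0.181   0.023 ]
tab 0.68 [280. 208. 314. 274.] [ 0.433  -0.1685  0.055 ]
nose 0.93 [281. 207. 308. 272.] [ 0.421  -0.1655  0.023 ]
index_disc 0.92 [277.  79. 388. 194.] [ 0.5496 -0.179   0.025 ]
turned_cup 0.84 [356.   0. 432.  66.] [ 0.6609 -0.2118  0.034 ]
abrasive_roll 0.93 [344. 218. 396. 276.] [ 0.4348 -0.2551  0.025 ]
wedge_b 0.69 [279. 207. 311. 270.] [ 0.4191 -0.1659  0.013 ]
```

View pics/w1.png

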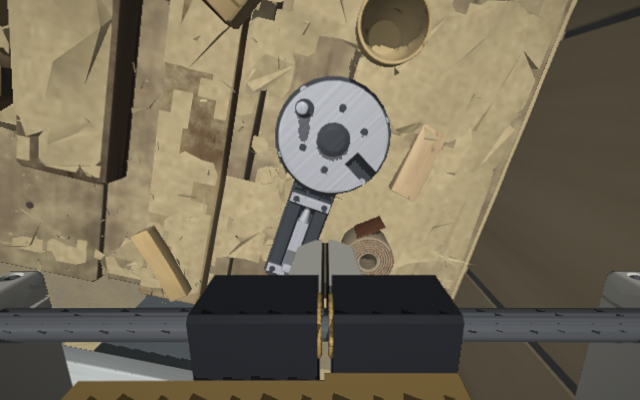

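```bash
python3 - <<'E'
import cv2
b=cv2.imread('pics/w1.png');cv2.imwrite('pics/w1c.png',cv2.resize(b[70:285,250:410],None,fx=2.75,fy=2.75,interpolation=2))
from h import *
for n,p,z in(('disc',(333,136),.03),('hub',(333,139),.041),('pintop',(303,107),.072),('strap1',(310,204),.038)):print(n,at_z('wrist',p,z))
E
```

```text
disc [ 0.5509 -0.1789  0.03  ]
hub [ 0.5486 -0.1793  0.041 ]
pintop [ 0.572  -0.1437  0.072 ]
strap1 [ 0.4733 -0.1726  0.038 ]
```

View pics/w1c.png

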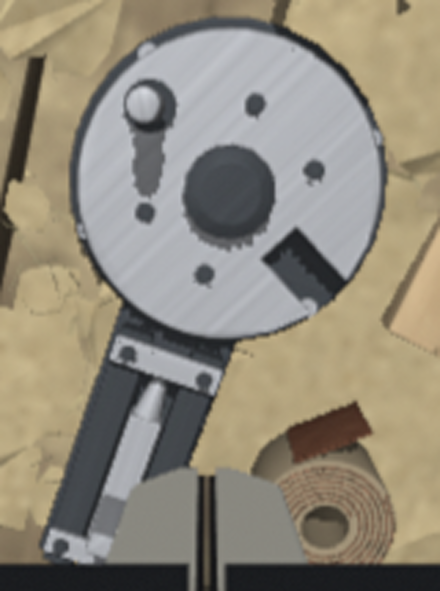

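```bash
python3 -m creep '[[[-0.05,0,0],[0,0,0],0],[[-0.1,0,0],[0,0,0],0],[[-0.1,0,0],[0,0,0],0],[[-0.1,0,0],[0,0,0],0]]'
python3 - <<'E'
from h import *
b=snap('wrist','w2');cv2.imwrite('pics/w2c.png',cv2.resize(b[0:280,230:430],None,fx=2.14,fy=2.14,interpolation=2))
E
```

```text
time_s: 3.32
ee_pos: [0.4028, -0.2078, 0.219]
orientation: [[0.97, 0.245, 0.001], [0.245, -0.97, -0.0], [0.001, 0.001, -1.0]]
contact_force: [-0.2, -0.7, 0.5]
finger_gap: 0.0002
grip_force: 0.0
```

View pics/w2c.png

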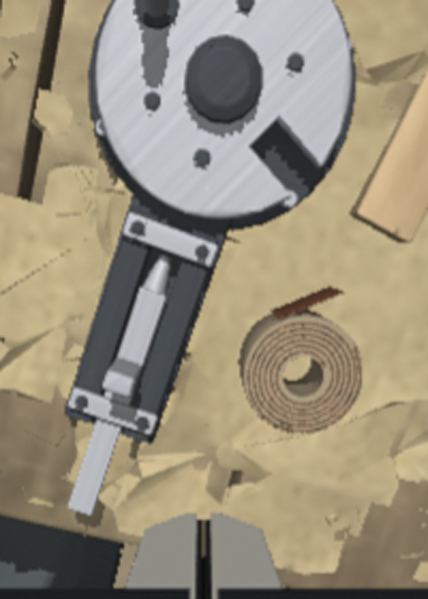

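```bash
python3 - <<'E'
from h import *
f=lambda c:(230+c[0]/2.14,c[1]/2.14)
P={}
for n,p,z in(('hub',(224,77),.041),('s1',(170,240),.038),('s2',(112,413),.038),('nose',(164,258),.026),('tail',(82,512),.025),('tabtop',(121,376),.069),('tabtoprear',(116,388),.069)):
    P[n]=at_z('wrist',f(p),z);print(n,P[n])
c=np.array([.549,-.179])
for k in('s1','s2','nose','tail'):
    d=c-P[k][:2];print(k,np.degrees(np.arctan2(d[1],d[0])),np.hypot(*d))
E
```

```text
hub [ 0.547  -0.1806  0.041 ]
s1 [ 0.4728 -0.1735  0.038 ]
s2 [ 0.3821 -0.1646  0.038 ]
nose [ 0.4635 -0.1721  0.026 ]
tail [ 0.3189 -0.1596  0.025 ]
tabtop [ 0.4088 -0.1671  0.069 ]
tabtoprear [ 0.4027 -0.1661  0.069 ]
s1 -4.128362853933813 0.07639823296385857
s2 -4.931222562811772 0.1675200585004674
nose -4.613870897488417 0.08577796919955614
tail -4.819276645795326 0.23091637014295893
```

```bash
python3 -m creep '[[[0.06,-0.007,0.03],[0,0,-0.12],0.45],[[0.12,-0.014,0.06],[0,0,-0.24],0.45],[[0.18,-0.021,0.1],[0,0,-0.36],0.45],[[0.18,-0.021,0.1],[0,0,-0.36],0.45],[[0.18,-0.021,0.1],[0,0,-0.36],0.45],[[0.18,-0.021,0.1],[0,0,-0.36],0.45],[[0.18,-0.021,0.12],[0,0,-0.36],0.45],[[0.18,-0.021,0.145],[0,0,-0.36],0.45],[[0.18,-0.021,0.169],[0,0,-0.36],0.45],[[0.18,-0.021,0.169],[0,0,-0.36],0.45],[[0.18,-0.021,0.169],[0,0,-0.36],0.45]]'
python3 - <<'E'
from h import *
snap('wrist','w3')
E
```

```text
time_s: 4.75
ee_pos: [0.572, -0.1438, 0.0513]
orientation: [[0.821, 0.57, 0.002], [0.57, -0.821, -0.001], [0.001, 0.002, -1.0]]
contact_force: [-0.4, -0.3, 0.1]
finger_gap: 0.0421
grip_force: 0.0
```

View pics/w3.png

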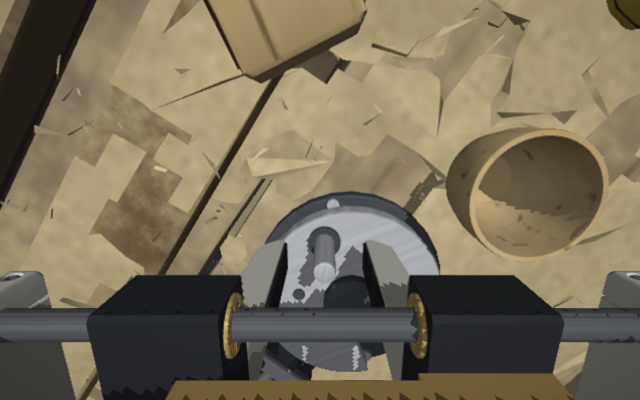

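```bash
python3 -m creep '[[[0,0,0],[0,0,0],0.16],[[0,0,0],[0,0,0],0.16],[[0,0,0],[0,0,0],0.16],[[0.0017,0.0055,0],[0,0,0.09],0.16],[[0.0033,0.0113,0],[0,0,0.18],0.16],[[0.0035,0.017,0],[0,0,0.27],0.16],[[0.003,0.0228,0],[0,0,0.36],0.16],[[0.0015,0.0287,0],[0,0,0.45],0.16],[[-0.0005,0.0346,0],[0,0,0.54],0.16],[[-0.0035,0.0395,0],[0,0,0.62],0.16],[[-0.0067,0.0443,0],[0,0,0.69],0.16],[[-0.0067,0.0443,0],[0,0,0.69],0.16]]' 5
```

```text
time_s: 6.3
ee_pos: [0.5914, -0.1835, 0.0496]
orientation: [[0.997, -0.082, -0.0], [-0.082, -0.997, -0.0], [-0.0, 0.0, -1.0]]
contact_force: [-0.6, -0.4, -0.2]
finger_gap: 0.0152
grip_force: 0.0
```

```bash
python3 -m creep '[[[0,0,0],[0,0,0],0.3],[[0,0,0],[0,0,0],0.3],[[0,0,-0.05],[0,0,0],0.3],[[0,0,-0.1],[0,0,0],0.1],[[-0.05,0,-0.14],[0,0,0],0],[[-0.11,0,-0.16],[0,0,0],0],[[-0.17,0,-0.16],[0,0,0],0],[[-0.21,0,-0.16],[0,0,0],0],[[-0.21,0,-0.16],[0,0,0],0],[[-0.21,0,-0.16],[0,0,0],0]]' 20
python3 - <<'E'
from h import *
b=snap('wrist','w4');cv2.imwrite('pics/w4c.png',cv2.resize(b[0:280,220:420],None,fx=2.14,fy=2.14,interpolation=2))
E
```

```text
time_s: 7.55
ee_pos: [0.3828, -0.1663, 0.21]
orientation: [[0.997, -0.082, 0.001], [-0.082, -0.997, -0.001], [0.001, 0.0, -1.0]]
contact_force: [-0.3, -0.3, -0.4]
finger_gap: 0.0004
grip_force: 0.0
```

View pics/w4c.png

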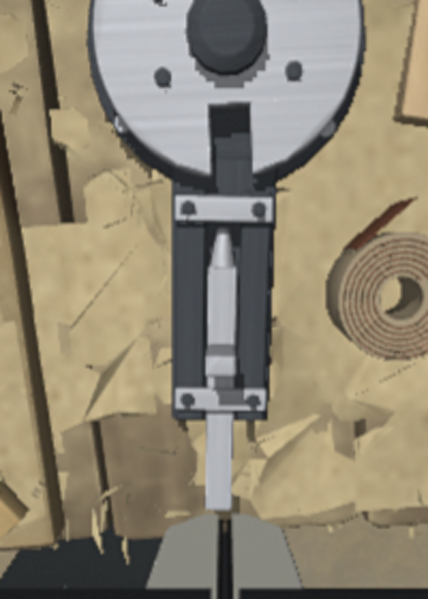

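```bash
python3 -m creep '[[[-0.013,0,0.05],[0,0,0],0],[[-0.013,0,0.1],[0,0,0],0],[[-0.013,0,0.135],[0,0,0],0],[[-0.013,0,0.163],[0,0,0],0],[[-0.013,0,0.163],[0,0,0],0],[[-0.004,0,0.163],[0,0,0],0],[[0.004,0,0.163],[0,0,0],0],[[0.012,0,0.163],[0,0,0],0],[[0.02,0,0.163],[0,0,0],0],[[0.028,0,0.163],[0,0,0],0],[[0.036,0,0.163],[0,0,0],0],[[0.036,0,0.163],[0,0,0],0]]'
```

```text
time_s: 9.1
ee_pos: [0.4188, -0.1692, 0.0467]
orientation: [[0.997, -0.082, 0.001], [-0.082, -0.997, -0.0], [0.001, 0.0, -1.0]]
contact_force: [0.0, -0.7, 0.3]
finger_gap: 0.0002
grip_force: 0.0
```

```bash
python3 -m creep '[[[0.006,0,0],[0,0,0],0],[[0.012,0,0],[0,0,0],0],[[0.018,0,0],[0,0,0],0],[[0.023,0,0],[0,0,0],0]]'; python3 -m creep '[[[0.003,0,0],[0,0,0],0],[[0.005,0,0],[0,0,0],0]]'
```

```text
time_s: 9.6
ee_pos: [0.4348, -0.1692, 0.0459]
orientation: [[0.997, -0.08, -0.015], [-0.08, -0.997, 0.005], [-0.015, -0.004, -1.0]]
contact_force: [-48.5, -2.2, 36.6]
finger_gap: 0.0006
grip_force: 24.4
time_s: 9.85
ee_pos: [0.4352, -0.1686, 0.0455]
orientation: [[0.997, -0.08, -0.025], [-0.08, -0.997, 0.008], [-0.026, -0.006, -1.0]]
contact_force: [-65.0, -3.8, 51.5]
finger_gap: 0.0002
grip_force: 33.5
```

```bash
python3 -m creep '[[[-0.02,0,0],[0,0,0],0],[[-0.04,0,0],[0,0,0],0],[[-0.05,0,-0.05],[0,0,0],0],[[-0.06,0,-0.1],[0,0,0],0],[[-0.075,0,-0.163],[0,0,0],0],[[-0.075,0,-0.163],[0,0,0],0],[[-0.075,0,-0.163],[0,0,0],0]]'
python3 - <<'E'
from h import *
b=snap('wrist','w5');cv2.imwrite('pics/w5c.png',cv2.resize(b[0:280,220:420],None,fx=2.14,fy=2.14,interpolation=2))
E
```

```text
time_s: 10.72
ee_pos: [0.3713, -0.1652, 0.2094]
orientation: [[0.997, -0.082, 0.0], [-0.082, -0.997, -0.0], [0.0, 0.0, -1.0]]
contact_force: [-0.4, -0.2, -0.7]
finger_gap: 0.0003
grip_force: 0.0
```

View pics/w5c.png

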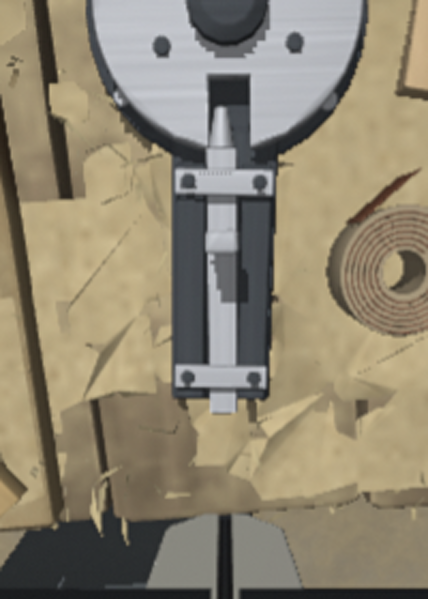

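```bash
python3 - <<'E'
from h import *
f=lambda c:(220+c[0]/2.14,c[1]/2.14)
for n,p,z in(('hub',(227,5),.041),('rimL',(88,5),.03),('s1',(224,182),.038),('s2',(221,377),.038),('nose',(221.5,108),.026),('tail',(223,410),.029),('slotb',(229,75),.03),('slotm',(229.5,150),.03),('tabL',(206,240),.069),('tabR',(238,240),.069),('bedL',(174,300),.03),('bedR',(271,300),.03)):
    w=at_z('wrist',f(p),z)[:2];d=w-np.array([.548,-.180]);a=np.radians(-5.1)
    print(n,w,'fix',(1000*np.array([d[0]*np.cos(a)+d[1]*np.sin(a),-d[0]*np.sin(a)+d[1]*np.cos(a)])).round(1))
E
```

```text
hub [ 0.5415 -0.1799] fix [-6.5 -0.5]
rimL [ 0.5495 -0.1195] fix [-3.9 60.4]
s1 [ 0.4717 -0.173 ] fix [-76.6   0.2]
s2 [ 0.3818 -0.1643] fix [-166.9    0.9]
nose [ 0.5045 -0.1744] fix [-43.8   1.7]
tail [ 0.3629 -0.1637] fix [-185.8   -0.2]
slotb [ 0.5171 -0.1789] fix [-30.9  -1.7]
slotm [ 0.4859 -0.1767] fix [-62.1  -2.2]
tabL [ 0.447  -0.1634] fix [-102.1    7.6]
tabR [ 0.4459 -0.1769] fix [-102.   -6.]
bedL [ 0.4202 -0.1443] fix [-130.5   24.2]
bedR [ 0.4164 -0.1916] fix [-130.   -23.3]
```

```bash
python3 -m creep '[[[0.055,0,0],[0,0,0],0.35],[[0.11,0.001,0],[0,0,0],0.35],[[0.165,0.001,0],[0,0,0],0.35],[[0.221,0.0014,0.03],[0,0,0],0.35],[[0.221,0.0014,0.06],[0,0,0],0.35],[[0.221,0.0014,0.1],[0,0,0],0.35],[[0.221,0.0014,0.13],[0,0,0],0.35],[[0.221,0.0014,0.16],[0,0,0],0.35],[[0.221,0.0014,0.16],[0,0,0],0.35],[[0.221,0.0014,0.16],[0,0,0],0.13],[[0.221,0.0014,0.16],[0,0,0],0.13],[[0.221,0.0014,0.16],[0,0,0],0.13]]' 6
python3 -m creep '[[[0,0,0],[0,0,0],0.1],[[0,0,0],[0,0,0],0.1],[[0,0,0],[0,0,0],0.1]]' 6
```

```text
time_s: 12.28
ee_pos: [0.5918, -0.1848, 0.0506]
orientation: [[0.997, -0.082, 0.002], [-0.082, -0.997, -0.0], [0.002, 0.0, -1.0]]
contact_force: [0.8, 1.5, 0.6]
finger_gap: 0.0125
grip_force: 0.7
time_s: 12.65
ee_pos: [0.5918, -0.1848, 0.0505]
orientation: [[0.997, -0.082, 0.001], [-0.082, -0.997, -0.0], [0.001, 0.0, -1.0]]
contact_force: [0.5, 1.9, 5.6]
finger_gap: 0.0113
grip_force: 6.0
```

Pin centred in the fingers. Release, return behind the tab, and look on the way.

```bash
python3 -m creep '[[[0,0,0],[0,0,0],0.3],[[0,0,0],[0,0,0],0.3],[[0,0,-0.05],[0,0,0],0.3],[[0,0,-0.1],[0,0,0],0.1],[[-0.05,0,-0.14],[0,0,0],0],[[-0.11,0,-0.16],[0,0,0],0],[[-0.17,0,-0.16],[0,0,0],0],[[-0.2,0,-0.16],[0,0,0],0],[[-0.2,0,-0.16],[0,0,0],0],[[-0.2,0,-0.16],[0,0,0],0]]' 20
python3 - <<'E'
from h import *
b=snap('wrist','w6');cv2.imwrite('pics/w6c.png',cv2.resize(b[0:280,220:420],None,fx=2.14,fy=2.14,interpolation=2))
E
```

```text
time_s: 13.9
ee_pos: [0.3927, -0.1686, 0.2098]
orientation: [[0.997, -0.082, 0.001], [-0.082, -0.997, -0.0], [0.001, 0.0, -1.0]]
contact_force: [-0.0, -0.4, -1.0]
finger_gap: 0.0006
grip_force: 0.0
```

View pics/w6c.png

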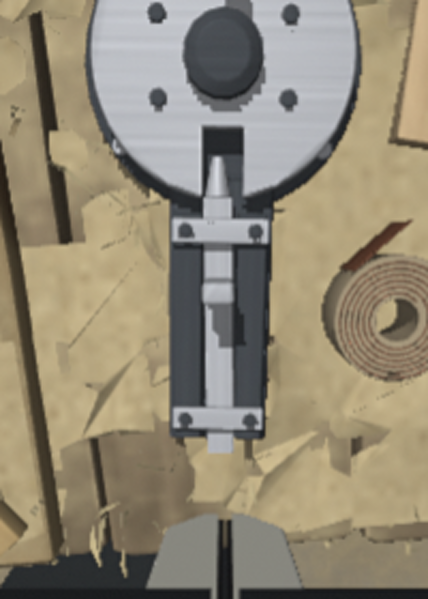

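```bash
python3 -m creep '[[[0.055,0,0],[0,0,0],0.35],[[0.11,0.001,0],[0,0,0],0.35],[[0.165,0.002,0],[0,0,0],0.35],[[0.2,0.0022,0.03],[0,0,0],0.35],[[0.2,0.0022,0.06],[0,0,0],0.35],[[0.2,0.0022,0.1],[0,0,0],0.35],[[0.2,0.0022,0.13],[0,0,0],0.35],[[0.2,0.0022,0.16],[0,0,0],0.35],[[0.2,0.0022,0.16],[0,0,0],0.35],[[0.2,0.0022,0.16],[0,0,0],0.1],[[0.2,0.0022,0.16],[0,0,0],0.1],[[0.2,0.0022,0.16],[0,0,0],0.1]]' 6
python3 -m creep '[[[0,0,0],[0,0,0],0.1],[[0,0,0],[0,0,0],0.1],[[0,0,0],[0,0,0],0.3],[[0,0,0],[0,0,0],0.3],[[0,0,-0.05],[0,0,0],0.3],[[0,0,-0.1],[0,0,0],0.1],[[-0.05,0,-0.14],[0,0,0],0],[[-0.11,0,-0.16],[0,0,0],0],[[-0.17,0,-0.16],[0,0,0],0],[[-0.2,0,-0.16],[0,0,0],0],[[-0.2,0,-0.16],[0,0,0],0],[[-0.2,0,-0.16],[0,0,0],0]]' 20
python3 - <<'E'
from h import *
b=snap('wrist','w7')
# widths: grey profile across the slot mouth and bar shoulder (row ~ 195/2.14..)
g=cv2.cvtColor(b,cv2.COLOR_BGR2GRAY)
for y in (64,70,76,82,86,90,94,100,106):print(y,g[y,308:342].tolist())
E
```

```text
time_s: 15.45
ee_pos: [0.5919, -0.1871, 0.0508]
orientation: [[0.997, -0.082, 0.002], [-0.082, -0.997, -0.001], [0.002, 0.0, -1.0]]
contact_force: [0.3, 1.4, 3.3]
finger_gap: 0.0118
grip_force: 6.0
time_s: 16.95
ee_pos: [0.3925, -0.1708, 0.2098]
orientation: [[0.997, -0.082, 0.001], [-0.082, -0.997, -0.0], [0.001, 0.0, -1.0]]
contact_force: [-0.3, 0.2, 1.1]
finger_gap: 0.0005
grip_force: 0.0
64 [192, 190, 117, 53, 39, 40, 41, 41, 40, 41, 39, 40, 41, 42, 41, 41, 42, 41, 41, 41, 37, 60, 155, 186, 188, 188, 187, 187, 187, 187, 187, 187, 187, 187]
70 [188, 193, 111, 47, 37, 40, 40, 40, 39, 39, 38, 39, 38, 39, 37, 39, 39, 39, 38, 38, 39, 83, 172, 188, 187, 186, 186, 186, 186, 186, 185, 185, 186, 185]
76 [187, 145, 75, 40, 41, 68, 74, 79, 126, 169, 197, 211, 182, 144, 97, 74, 73, 75, 73, 72, 81, 141, 179, 186, 184, 185, 185, 186, 186, 185, 185, 184, 185, 184]
82 [190, 128, 62, 38, 36, 39, 71, 128, 167, 186, 206, 214, 185, 160, 128, 92, 66, 68, 70, 68, 85, 177, 189, 186, 186, 186, 186, 186, 186, 187, 186, 187, 186, 186]
86 [184, 108, 50, 58, 70, 74, 96, 156, 176, 193, 205, 210, 189, 163, 136, 116, 73, 70, 74, 74, 94, 172, 186, 187, 186, 185, 184, 185, 185, 185, 186, 186, 185, 185]
90 [147, 89, 45, 43, 68, 82, 144, 169, 181, 192, 201, 207, 190, 167, 146, 125, 105, 76, 71, 75, 105, 170, 174, 171, 162, 141, 116, 99, 90, 79, 66, 59, 51, 46]
94 [40, 42, 41, 42, 80, 171, 188, 186, 183, 184, 187, 189, 188, 185, 185, 181, 183, 181, 109, 74, 77, 75, 72, 51, 41, 40, 40, 40, 42, 40, 40, 41, 40, 40]
100 [71, 71, 71, 61, 67, 163, 185, 185, 182, 183, 184, 186, 185, 184, 182, 179, 181, 180, 105, 49, 68, 70, 71, 72, 71, 71, 70, 70, 70, 69, 66, 65, 66, 68]
106 [174, 185, 185, 185, 186, 185, 186, 186, 186, 186, 186, 186, 186, 186, 186, 185, 186, 185, 186, 186, 185, 186, 186, 186, 186, 183, 134, 89, 78, 75, 72, 92, 145, 180]
```

```bash
python3 -m creep '[[[0,-0.0045,0.05],[0,0,0],0],[[0,-0.0045,0.1],[0,0,0],0],[[0,-0.0045,0.135],[0,0,0],0],[[0,-0.0045,0.163],[0,0,0],0],[[0.015,-0.0045,0.163],[0,0,0],0],[[0.03,-0.0045,0.163],[0,0,0],0],[[0.038,-0.0045,0.163],[0,0,0],0],[[0.043,-0.0045,0.163],[0,0,0],0],[[0.048,-0.0045,0.163],[0,0,0],0],[[0.048,-0.0045,0.163],[0,0,0],0]]'
python3 -m creep '[[[0.003,0,0],[0,0,0],0],[[0.005,0,0],[0,0,0],0]]'
```

```text
time_s: 18.25
ee_pos: [0.4403, -0.1701, 0.0468]
orientation: [[0.997, -0.082, 0.001], [-0.082, -0.997, -0.0], [0.001, 0.0, -1.0]]
contact_force: [-0.4, -0.5, 0.4]
finger_gap: 0.0004
grip_force: 0.0
time_s: 18.5
ee_pos: [0.4449, -0.1704, 0.0466]
orientation: [[0.997, -0.082, -0.0], [-0.082, -0.997, 0.0], [-0.0, -0.0, -1.0]]
contact_force: [-2.5, 0.5, 2.1]
finger_gap: 0.0007
grip_force: 1.3
```

Past the former jam with little force; continue until it bottoms.

```bash
python3 -m creep '[[[0.003,0,0],[0,0,0],0],[[0.005,0,0],[0,0,0],0]]'; python3 -m creep '[[[0.002,0,0],[0,0,0],0],[[0.003,0,0],[0,0,0],0]]'
```

```text
time_s: 18.75
ee_pos: [0.4473, -0.17, 0.0463]
orientation: [[0.997, -0.082, -0.007], [-0.082, -0.997, 0.002], [-0.007, -0.002, -1.0]]
contact_force: [-20.9, 1.6, 16.2]
finger_gap: 0.0006
grip_force: 10.5
time_s: 19.0
ee_pos: [0.4478, -0.1696, 0.046]
orientation: [[0.997, -0.081, -0.012], [-0.081, -0.997, 0.004], [-0.012, -0.003, -1.0]]
contact_force: [-32.0, 0.4, 26.4]
finger_gap: 0.0004
grip_force: 16.3
```

```bash
python3 -m creep '[[[-0.01,0,0],[0,0,0],0],[[-0.03,0,0],[0,0,0],0],[[-0.045,0,-0.05],[0,0,0],0],[[-0.055,0,-0.1],[0,0,0],0],[[-0.06,0,-0.163],[0,0,0],0],[[-0.06,0,-0.163],[0,0,0],0],[[-0.06,0,-0.163],[0,0,0],0]]'
python3 - <<'E'
from h import *
b=snap('wrist','w8');cv2.imwrite('pics/w8c.png',cv2.resize(b[0:280,220:420],None,fx=2.14,fy=2.14,interpolation=2))
E
```

```text
time_s: 19.88
ee_pos: [0.3932, -0.1661, 0.2093]
orientation: [[0.997, -0.082, 0.001], [-0.082, -0.997, -0.0], [0.001, 0.0, -1.0]]
contact_force: [-0.5, 0.3, -0.6]
finger_gap: 0.0008
grip_force: 0.0
```

View pics/w8c.png

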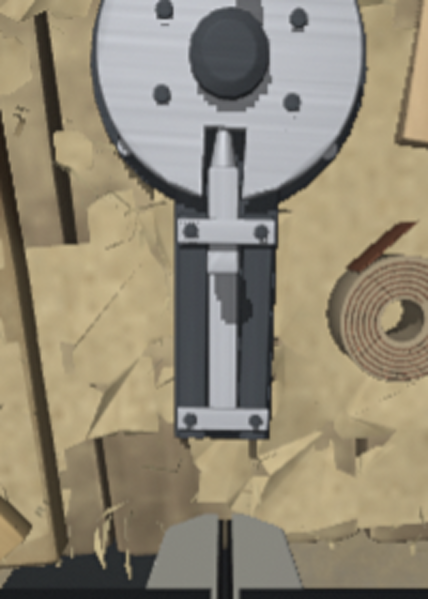

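The nose (225,128) sits at the slot bottom (225,126), slot centred on the bar, roll and wedge untouched.

```bash
python3 -c "
from workcell import bot
print(bot.close_job())"
```

```text
the job is handed in; nothing more can be done
None
```

I turned the disc so its slot faces the bar, pushed the bar home against the bottom of the slot, and handed the job in with the arm clear at about 20 s. The last picture shows the nose at the slot bottom and the roll in place. The cup wasn't in that view, and no verdict came back.

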